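Lock the bayonet lid onto the bead polisher

ROBOT

A 6-joint arm with a two-finger parallel gripper is mounted at the origin on the work surface. World frame = base frame: x ahead of the robot, y to its left, z up, the work surface at z = 0. Lengths are in m, angles in rad, forces in N, time in s.
With the tool pointing down it reaches from about 0.325 to 0.75 m from the base axis. Payload 7.6 kg.
Tool frame: the origin (TCP) lies on the centre line of the jaws, within the pads' length; the fingertips stand 22 mm ahead of it and the grasp point (between the pads) lies 3 mm ahead of it (bot.nose_length is the distance from the TCP to the fingertips, in m); z points along the fingers, y is the direction in which the jaws open and shut (so a half turn about z gives the same grasp; the last joint's range is limited). The gripper opens to 85 mm and grips with 20 to 120 N. Pads are 22 mm wide; open, the fingers measure 114 mm over their backs; the gripper's body (76 mm by 85 mm) begins 54 mm behind the grasp point. The pads swing forward as they close: fully open they stand 13 mm farther back than shut.
Start: joints at [1.03, 0.052, 1.401, -0, 1.689, -0.07], TCP at [0.238, 0.468, 0.253] pointing down, gripper open.
Joint ranges: [-2.9, 2.9], [-0.91, 2.17], [0.12, 2.37], [-1.06, 4.2], [0.26, 2.73], [-2.93, 2.93]. Speed limits (rad/s): [2.57, 2.57, 3.01, 3.14, 3.14, 3.14].

INTERFACE

Orientations are given as a rotation vector (axis times angle).
In Python, from station import bot, optics, order, finder gives the robot as it stands.
- The arm moves only by the tool arm_command, never from a script. Its argument "moves" is a list of rows, each a list of 7 numbers: the turn, a rotation vector about the tool's x, y, z in degrees, then the shift along the tool's x, y, z in m, then the gripper's target within -1 to 1 (fully open at 1, half-way at 0, shut at -1). In form: [[rx, ry, rz, tx, ty, tz, fingers], ...]. A call has 1 to 8 rows; each row shifts and turns the commanded pose from where the row before left it, along the tool's axes as they then stand; what a row does not reach is not made up. A row lasts 1/8 s, in which the tool goes at most 62.5 mm and 10.7 degrees, less where a joint would pass 70% of its speed; a pose out of reach is approached as far as the arm can. A call is refused whole if a number of a shift passes 0.0625 or a number of a turn 10.7, either way. A call with a gripper value outside its range is refused whole. The fingers move at their own pace and stop on an object; "newtons" is the grip in N (left out, the last holds). Time passes only in rows, so rows that do not move let the fingers close. It gives the time, the measured TCP pose, the force and the opening at its end, in the units of the state.
- bot.sense(): the state, without advancing time (a new reading comes with each control period).
- optics.grab_frame(name): name is "scene" or "top" or "wrist"; returns a dict with "pixels" (400x640x3 uint8, blue, green, red), "intrinsics" (3x3 intrinsics, pixels), "dist" ([k1, k2, p1, p2, k3] as OpenCV has them; the pictures are not rectified), "R" (3x3) and "t" (3): a world point X has camera coordinates R X + t. Camera axes: x right, y down, z forward; pixel columns grow to the right and rows downward; lengths in m; the calibration is good to about 2 mm. A picture is of the moment at which its call begins. There is no depth.
- order.sign_off(): hands the job in, once; it reports no verdict.
Trained networks look in the newest picture that a camera, given by its name, has taken for a name from the list of things; names that differ only in an ending like _2 or _b are one class to them, and where a whole thing is asked for, a point or a joint stands for the part that bears it (a point fixed in the world has none). Each returns a list of dicts, best first, with "score" (0 to 1); they miss things now and then, are a little off and sometimes report something else, mostly with a low value. They report only what shows in the picture. A call takes as long as a camera call. They do not tell look-alikes from the thing itself.
- finder.boxes_of(camera, thing): "xy" ([column, row] in pixels, amid what is visible of it).
The state is a dict: "time": time; "joints": joint angles; "dq": joint speeds; "tau": joint torques, N m; "eef_pos": TCP position; "ee_rot": TCP orientation; "contact_force": force on the tool from outside, world axes, zero at the start; "moment": the same for the moment, N m; "grip_width": finger opening in m.
Only numpy, scipy, OpenCV 4.12 (cv2) and the standard library are available. Lean on these libraries where they do the work, as an engineer would, in place of code of your own. Each camera call takes 0.05 s, during which the arm holds its last target.

TASK

Close the bead polisher: pick up its red bayonet lid by the black grip bar, let the two lugs drop into the slots of the metal collar, then press it down against the sprung seal and twist it clockwise (seen from above) until it meets the stop and clicks up locked, and let go. The collar may sit turned some 20 degrees either way on the housing, so feel for the slots and press and turn gently without forcing, and leave the other things on the bench where they are.

Things in the scene. Friction and masses are not known exactly. Their poses are not given: they have to be found in the camera images.
- lid: Loose bayonet lid, 0.2 kg, upright on the bench at first. Origin: centre of its underside; z up; x along its two lugs and grip bar (same after a half turn). From below: metal plug 53 mm diameter, 0 to 20 mm high, its foot tapered, with the lugs at the foot; red disc 84 mm diameter, 20 to 26 mm, yellow marks over the lugs; black grip bar 60 mm long (x), 18 mm thick (y), 26 to 61 mm.
- lid_lug (a point): Tip of the lid's +x lug, 34.5 mm from the lid's axis; an equal lug is on -x. Each is a steel block 14 mm wide (y) and 5 mm tall (0 to 5 mm above the lid's underside), standing out 8 mm from the plug.
- lid_grip (a point): Point on the lid's axis in the grip bar, 50 mm above the lid's underside (24 mm above the red disc): a good height to grip, fingers closing across the bar (lid's y).
- polisher: Fixed bead polisher: blue round housing, 170 mm diameter at the foot, 110 mm at 90 mm height; black switch box on its -x side. Origin: centre of its underside on the bench; z up. On top a metal collar, 88 mm diameter, from 90 to 120 mm height. The collar sits turned by an unmeasured angle of up to 22 degrees either way from its nominal place on the housing and is held very stiffly.
- mouth (a point): Centre of the collar's mouth at the flange tops, 120 mm above the bench, axes as the housing. Opening 59 mm diameter between two inward flanges (76 mm below them), 3 mm play round the plug. Between them two opposite entry slots for the lugs (yellow bars), play 6 degrees either way; nominally the slot line lies 75 degrees counter-clockwise (from above) of the housing's x axis, plus the collar's unmeasured turn.
- seal (a point): Top of the sprung black seal plate in the mouth, untouched: 112 mm above the bench; it sinks 10 mm and pushes up with 3 N at first, 8 N at 6 mm, 11 N at the bottom. Height of the lid's underside above the bench: 120 mm with lugs lying on the flanges (missed the slots), 112 in the slots on the seal, below 106 to pass under the ledge when turning, 102 bottomed, 110 locked.
- latch (a point): Point on the collar's axis at the lid underside's locked height, 110 mm. From the slots the lid turns clockwise only, pressed all the way under the ledge; lock notches (red marks) 75 degrees on, end stop 5 to 11 degrees further. At the stop, easing off lets the spring click the lid up 4 mm into the notches. Over 40 N in all between lid and polisher (press plus lugs; about 0.9 N m at the stop) is too much.
- bead_jar: Bystander: glass jar with blue cap, 68 mm diameter, 78 mm tall; origin at the centre of its underside.
- wire_spool: Bystander: upright white spool with copper winding, 64 mm diameter, 42 mm tall; origin at the centre of its underside.
- pliers: Bystander: red-handled pliers lying flat, about 130 mm long; origin under the pivot, jaws to +x.
- tweezers: Bystander: steel tweezers lying flat, 130 mm long; origin at mid-length on the bench.
- bangle: Bystander: rigid bangle of gold beads lying flat, 80 mm diameter, 14 mm tall; origin at its centre on the bench.
- bead_pot: Bystander: clear pot with white cap, 56 mm diameter, 42 mm tall; origin at the centre of its underside.
Things that resemble listed ones, but are neither listed nor needed, are in the scene too. Of the things that look like the lid, the middle-sized one is meant.

How it is judged:
By the outcome, as a careful person would: the job done as asked, in the order asked, and still so for the second after the job is handed in, with the robot touching nothing.
It also fails if it takes over 67 s, if anything falls off the work surface, if the arm or the gripper's body presses on something with over 40 N, if the wrist force passes 120 N, or if a joint passes its speed limit or range.

## Working session

There is one attempt and no reset: what is moved stays moved. The work goes in short steps, Python scripts to look and compute and a tool call to move; the robot and the scene stay as the last step left them, time stands still between calls to the robot, and variables do not carry over. Pictures are saved under pics/ and viewed, and the job is handed in when it is done.

Besides the shell and the picture viewer there is one more tool, called after "Call:" as name(argument=value, ...), one argument or row to a line, values as JSON. arm_command: Moves the arm, as the interface text tells. Its arguments: {"type":"object","properties":{"moves":{"type":"array","items":{"type":"array","items":{"type":"number"}}},"newtons":{"type":"number"}},"required":["moves"]}

```bash
ls; mkdir -p pics
cat > h.py <<'E'
import numpy as np, cv2
from station import bot, optics, order, finder
def ray(f,px):
    K=np.array(f["intrinsics"]);d=np.array(f["dist"]);R=np.array(f["R"]);t=np.array(f["t"])
    u=cv2.undistortPoints(np.array([[px]],float),K,d)[0,0]
    return -R.T@t, R.T@np.array([u[0],u[1],1.])
def atz(f,px,z):
    o,r=ray(f,px); return o+r*(z-o[2])/r[2]
def proj(f,X):
    rv=cv2.Rodrigues(np.array(f["R"]))[0]
    return cv2.projectPoints(np.array(X,float).reshape(-1,3),rv,np.array(f["t"],float),np.array(f["intrinsics"],float),np.array(f["dist"],float))[0][:,0]
E
python3 - <<'E'
from h import *
s=bot.sense(); print({k:np.round(v,4).tolist() for k,v in s.items()})
for c in ["scene","top","wrist"]:
    f=optics.grab_frame(c); cv2.imwrite(f"pics/{c}0.png",f["pixels"])
    o=-np.array(f["R"]).T@np.array(f["t"]); print(c,o.round(3),np.array(f["R"]).round(2).tolist())
    for n in ["lid","lid_grip","lid_lug","polisher","mouth","bead_jar","wire_spool"]:
        print(n,[(np.round(d["xy"]).tolist(),round(d["score"],2)) for d in finder.boxes_of(c,n)][:5])
E
```

```text
pics
{'time': 0.0, 'joints': [1.0297, 0.0529, 1.4017, 0.0, 1.6886, -0.0703], 'dq': [-0.0004, 0.0005, -0.0002, 0.0002, 0.0002, 0.0006], 'tau': [0.0003, -38.1669, -36.0181, -0.0, 0.0063, 0.0], 'eef_pos': [0.238, 0.4677, 0.2525], 'ee_rot': [-0.7325, -3.0545, 0.0024], 'contact_force': [-0.3929, 0.4485, 0.0192], 'moment': [0.0368, -0.0031, -0.0357], 'grip_width': 0.0851}
scene [1.315 0.317 0.798] [[-0.37, 0.93, 0.01], [0.6, 0.24, -0.76], [-0.71, -0.27, -0.65]]
lid [([471.0, 218.0], 0.64), ([448.0, 236.0], 0.62), ([447.0, 185.0], 0.59)]
lid_grip [([472.0, 214.0], 0.66), ([445.0, 186.0], 0.58), ([445.0, 240.0], 0.55)]
lid_lug [([470.0, 215.0], 0.87), ([448.0, 188.0], 0.68), ([447.0, 236.0], 0.57)]
polisher [([242.0, 206.0], 0.89)]
mouth [([244.0, 212.0], 0.73), ([219.0, 172.0], 0.42)]
bead_jar [([374.0, 208.0], 0.69)]
wire_spool [([389.0, 266.0], 0.59)]
top [0.425 0.028 1.18 ] [[-0.02, -1.0, 0.02], [-0.99, 0.02, -0.1], [0.1, -0.02, -1.0]]
lid [([212.0, 214.0], 0.95), ([195.0, 261.0], 0.8), ([221.0, 285.0], 0.76), ([251.0, 167.0], 0.42)]
lid_grip [([223.0, 286.0], 0.89), ([212.0, 221.0], 0.88), ([388.0, 180.0], 0.68), ([194.0, 259.0], 0.55)]
lid_lug [([220.0, 286.0], 0.64), ([218.0, 217.0], 0.63)]
polisher [([390.0, 177.0], 0.96)]
mouth [([389.0, 176.0], 0.62)]
bead_jar []
wire_spool [([251.0, 170.0], 0.71)]
wrist [0.173 0.5   0.374] [[0.45, 0.89, 0.0], [0.85, -0.44, 0.29], [0.26, -0.13, -0.96]]
lid [([327.0, 348.0], 0.92), ([234.0, 250.0], 0.91), ([320.0, 278.0], 0.81)]
lid_grip [([324.0, 347.0], 0.63), ([321.0, 279.0], 0.58), ([235.0, 247.0], 0.56)]
lid_lug [([323.0, 282.0], 0.84), ([325.0, 349.0], 0.83), ([230.0, 246.0], 0.68)]
polisher []
mouth []
bead_jar []
wire_spool []
```

View pics/scene0.png

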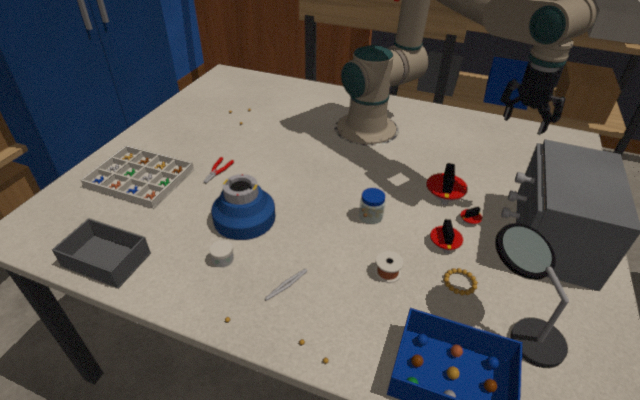

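View pics/top0.png

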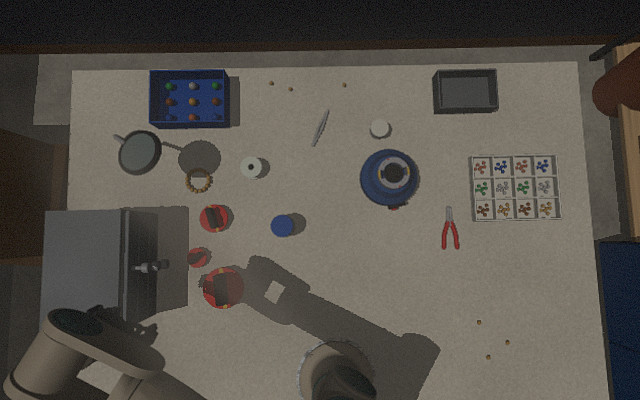

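View pics/wrist0.png

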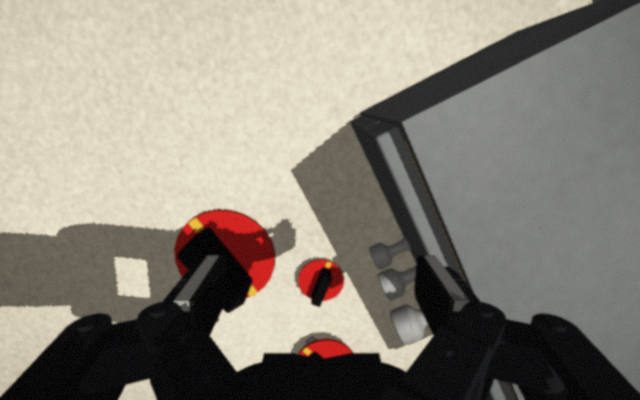

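Run:
```python
from h import *
f=optics.grab_frame("top"); im=f["pixels"]
hsv=cv2.cvtColor(im,cv2.COLOR_BGR2HSV)
m=(((hsv[...,0]<10)|(hsv[...,0]>170))&(hsv[...,1]>140)&(hsv[...,2]>50)).astype(np.uint8)
n,l,st,ce=cv2.connectedComponentsWithStats(m)
for i in range(1,n):
    if st[i,4]>60:
        pts=np.argwhere(l==i)[:,::-1].astype(np.float32)
        h=cv2.convexHull(pts); W=np.array([atz(f,p,0.026)[:2] for p in h[:,0]]).astype(np.float32)
        (c,r)=cv2.minEnclosingCircle(W); print(st[i],ce[i].round(1),c,2*r)
a=cv2.resize(im[180:310,150:280],None,fx=4.5,fy=4.5,interpolation=cv2.INTER_CUBIC); cv2.imwrite("pics/lids.png",a)
a=cv2.resize(im[140:220,345:435],None,fx=7,fy=7,interpolation=cv2.INTER_CUBIC); cv2.imwrite("pics/pol.png",a)
```

```text
[211 205  17  25 123] [221.5 214.2] (0.4813898801803589, 0.34595146775245667) 0.07713942974805832
[200 207  14  25  84] [205.1 219.1] (0.4758813679218292, 0.3636205792427063) 0.0750659629702568
[442 222   7  27 101] [444.3 235.2] (0.41115033626556396, -0.33915427327156067) 0.07949443906545639
[451 222   8  27  95] [454.7 235.5] (0.41054579615592957, -0.3645707368850708) 0.07906085252761841
[204 293  19  16 109] [211.3 300.3] (0.23854157328605652, 0.3517700135707855) 0.06869280338287354
```

View pics/lids.png

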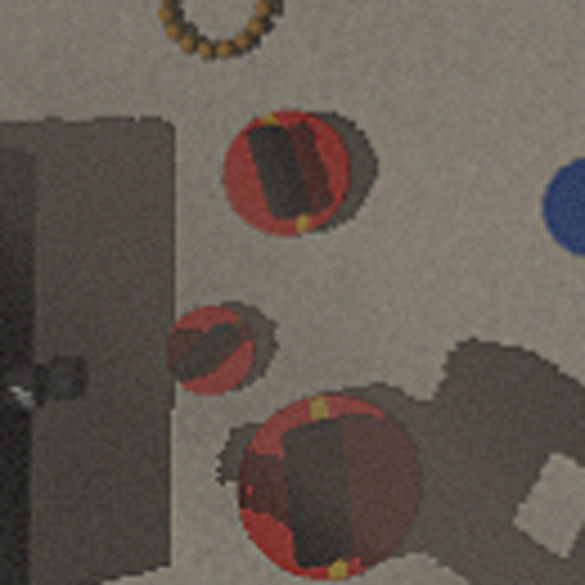

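View pics/pol.png

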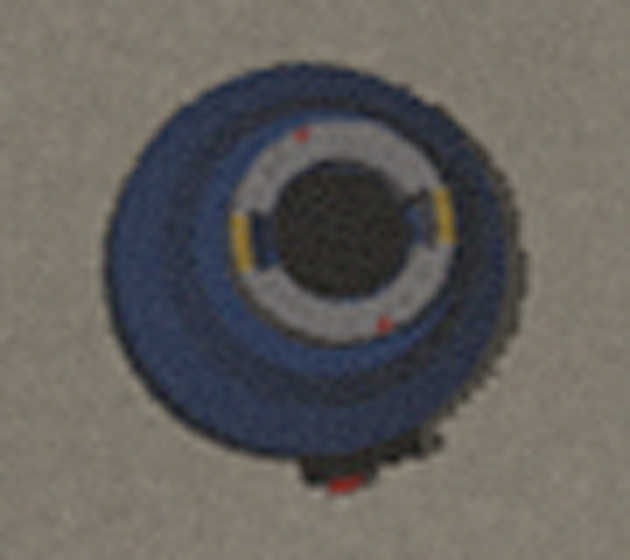

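Run:
```python
from h import *
f=optics.grab_frame("top"); im=f["pixels"]
hsv=cv2.cvtColor(im,cv2.COLOR_BGR2HSV).astype(int)
def ye(x0,x1,y0,y1,z):
    sub=hsv[y0:y1,x0:x1]; m=((sub[...,0]>14)&(sub[...,0]<34)&(sub[...,1]>110)).astype(np.uint8)
    n,l,st,ce=cv2.connectedComponentsWithStats(m)
    out=[]
    for i in range(1,n):
        if st[i,4]>=3: p=ce[i]+[x0,y0]; w=atz(f,p,z); out.append(w); print(st[i,4],p.round(1),w.round(4))
    return out
def ang(o): d=o[1]-o[0]; print("centre",((o[0]+o[1])/2).round(4),"ang",np.degrees(np.arctan2(d[1],d[0]))%180,"len",np.linalg.norm(d))
o=ye(198,232,200,236,.026); 
if len(o)==2: ang(o)
o=ye(370,420,150,195,.12)
if len(o)==2: ang(o)
# red disc ellipse: 
m=(hsv[...,1]>110)&((hsv[...,0]<12)|(hsv[...,0]>168)); m[:200]=0;m[236:]=0;m[:,:195]=0;m[:,235:]=0
pts=np.argwhere(m)[:,::-1].astype(np.float32); h=cv2.convexHull(pts)
W=np.array([atz(f,p,0.026)[:2] for p in h[:,0]]).astype(np.float32); print(cv2.minEnclosingCircle(W), cv2.fitEllipse(W))
q=lambda x,y:((x+.5)/7-.5+345,(y+.5)/7-.5+140)
print("red marks",[atz(f,q(*p),.12).round(4) for p in [(302,133),(385,324)]])
print("collar rim L,R,T,B",[atz(f,q(*p),.12).round(4) for p in [(231,245),(455,215),(345,115),(345,341)]])
print("mouth",[atz(f,q(*p),.12).round(4) for p in [(342,230)]])
print("switch",atz(f,q(342,470),.04).round(3), "foot",[atz(f,q(*p),.0).round(4) for p in [(105,265),(520,262),(310,62),(310,460)]])
f=optics.grab_frame("scene"); im=f["pixels"]
a=cv2.resize(im[165:245,200:290],None,fx=7,fy=7,interpolation=cv2.INTER_CUBIC); cv2.imwrite("pics/pol_s.png",a)
```

```text
5 [209.6 206.2] [0.5139 0.3635 0.026 ]
9 [216.7 229. ] [0.4456 0.3423 0.026 ]
centre [0.4798 0.3529 0.026 ] ang 17.252246339179806 len 0.07155452543937912
12 [407.9 170.2] [ 0.5946 -0.2139  0.12  ]
15 [378.9 174.2] [ 0.585  -0.1324  0.12  ]
centre [ 0.5898 -0.1731  0.12  ] ang 96.68442060636843 len 0.08202279650248724
((0.4795873761177063, 0.3520916998386383), 0.04143573343753815) ((0.4791277050971985, 0.35220521688461304), (0.08038032054901123, 0.08265011757612228), 5.129252910614014)
red marks [array([ 0.6286, -0.1587,  0.12  ]), array([ 0.551 , -0.1887,  0.12  ])]
collar rim L,R,T,B [array([ 0.5841, -0.1286,  0.12  ]), array([ 0.5941, -0.2185,  0.12  ]), array([ 0.6356, -0.1762,  0.12  ]), array([ 0.5446, -0.1725,  0.12  ])]
mouth [array([ 0.5891, -0.1731,  0.12  ])]
switch [ 0.498 -0.184  0.04 ] foot [array([ 0.5944, -0.0902,  0.    ]), array([ 0.5916, -0.2744,  0.    ]), array([ 0.6837, -0.1847,  0.    ]), array([ 0.5058, -0.1776,  0.    ])]
```

View pics/pol_s.png

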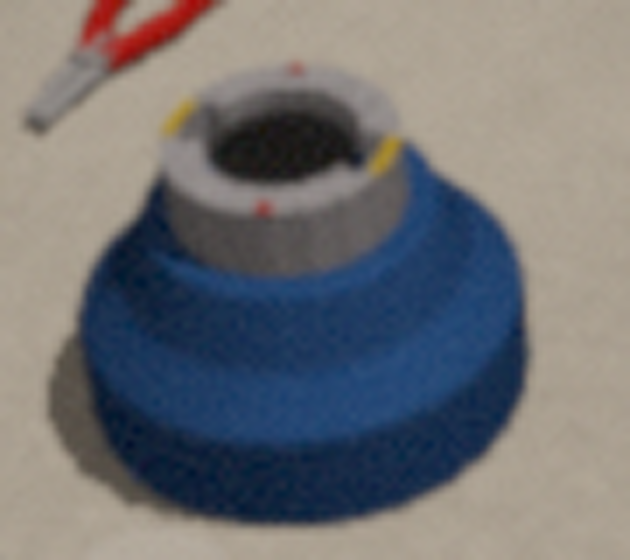

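```bash
cat >> h.py <<'E'
from scipy.spatial.transform import Rotation as Ro
def to(target,yaw_y,dz_first=None):
    s=bot.sense(); R=Ro.from_rotvec(s["ee_rot"]).as_matrix(); p=np.array(s["eef_pos"])
    y=np.degrees(np.arctan2(R[1,1],R[0,1])); d=(yaw_y-y+180)%360-180
    tilt=np.degrees(np.arccos(-R[2,2]))
    D=R.T@(np.array(target)-p)
    Y=np.radians(yaw_y); yv=np.array([np.cos(Y),np.sin(Y),0]); zv=np.array([0,0,-1.]); T=np.stack([np.cross(yv,zv),yv,zv],1)
    rv=np.degrees(Ro.from_matrix(R.T@T).as_rotvec())
    print("t",round(s["time"],2),"pos",p.round(4),"yaw_y",round(y,2),"tilt",round(tilt,2),"| tool delta",D.round(4),"norm",np.linalg.norm(D).round(4),"turn",rv.round(2),"delta if turned first",(T.T@(np.array(target)-p)).round(4),"F",np.round(s["contact_force"],1),"w",round(s["grip_width"],4))
E
python3 - <<'E'
from h import *
to([0.59,-0.173,0.26],6.7)
E
```

```text
t 1.35 pos [0.2381 0.4679 0.2533] yaw_y 63.03 tilt 0.01 | tool delta [-0.6043 -0.4116 -0.0067] norm 0.7312 turn [ 1.000e-02 -1.000e-02  5.633e+01] delta if turned first [-0.6776  0.2747 -0.0067] F [ 0.6  0.2 -0.5] w 0.0856
```

Call:
arm_command(
  moves=[
    [0,0,0,-0.0465,-0.0315,0,1],
    [0,0,0,-0.0465,-0.0315,0,1],
    [0,0,0,-0.0465,-0.0315,0,1],
    [0,0,0,-0.0465,-0.0315,0,1],
    [0,0,0,-0.0465,-0.0315,0,1],
    [0,0,0,-0.0465,-0.0315,0,1],
    [0,0,0,-0.0465,-0.0315,0,1],
    [0,0,0,-0.0465,-0.0315,0,1],
  ],
)

```text
time: 2.35
eef_pos: [0.456, 0.0728, 0.2536]
ee_rot: [0.733, 3.054, 0.001]
contact_force: [1.1, 0.7, -0.3]
grip_width: 0.0852
```

Call:
arm_command(
  moves=[
    [0,0,0,-0.0465,-0.0315,0,1],
    [0,0,0,-0.0465,-0.0315,0,1],
    [0,0,0,-0.0465,-0.0315,0,1],
    [0,0,0,-0.0465,-0.0315,0,1],
    [0,0,0,-0.046,-0.0315,-0.006,1],
    [0,0,10,0,0,0,1],
    [0,0,10,0,0,0,1],
    [0,0,10,0,0,0,1],
  ],
)

```text
time: 3.35
eef_pos: [0.5907, -0.1713, 0.259]
ee_rot: [-1.507, -2.756, -0.0]
contact_force: [-0.4, -0.9, -0.1]
grip_width: 0.0851
```

Call:
arm_command(
  moves=[
    [0,0,10,0,0,0,1],
    [0,0,10,0,0,0,1],
    [0,0,6.3,0,0,0,1],
    [0,0,0,0,0,0,1],
    [0,0,0,0,0,0,1],
  ],
)

```text
time: 3.98
eef_pos: [0.5907, -0.171, 0.2593]
ee_rot: [-2.085, -2.35, -0.0]
contact_force: [0.1, 0.8, -0.9]
grip_width: 0.0856
```

Run:
```python
from h import *
to([0.59,-0.173,0.26],6.7)
f=optics.grab_frame("wrist"); im=f["pixels"]; cv2.imwrite("pics/w1.png",im); np.save("w1.npy",np.array(f,dtype=object),allow_pickle=True)
```

```text
t 3.98 pos [ 0.5907 -0.171   0.2593] yaw_y 6.85 tilt 0.01 | tool delta [-0.0019 -0.0009 -0.0007] norm 0.0022 turn [ 0.   -0.01  0.15] delta if turned first [-0.0019 -0.0009 -0.0007] F [ 0.1  0.8 -0.9] w 0.0856
```

View pics/w1.png

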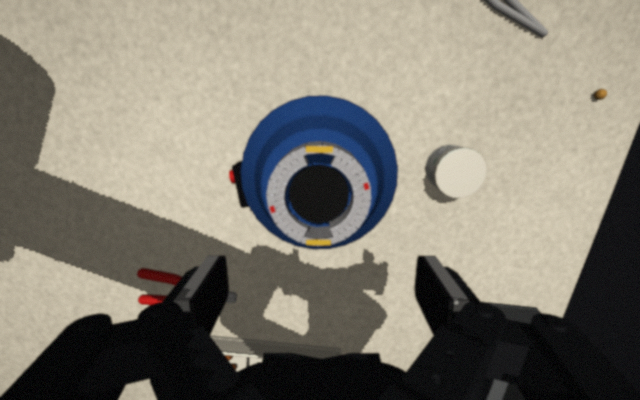

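Run:
```python
from h import *
f=np.load("w1.npy",allow_pickle=True).item(); im=f["pixels"]
hsv=cv2.cvtColor(im,cv2.COLOR_BGR2HSV).astype(int)
def blobs(m,z,mn=5):
    n,l,st,ce=cv2.connectedComponentsWithStats(m.astype(np.uint8)); o=[]
    for i in range(1,n):
        if st[i,4]>=mn and 240<ce[i][0]<400 and 130<ce[i][1]<260: w=atz(f,ce[i],z); print(st[i,4],ce[i].round(1),w.round(4)); o.append(w)
    return o
def ang(o): d=o[1]-o[0]; print("centre",((o[0]+o[1])/2).round(4),"ang",np.degrees(np.arctan2(d[1],d[0]))%180,"len",np.linalg.norm(d))
ang(blobs((hsv[...,0]>12)&(hsv[...,0]<36)&(hsv[...,1]>120),.12,15)[:2])
o=blobs(((hsv[...,0]<10)|(hsv[...,0]>170))&(hsv[...,1]>120)&(hsv[...,2]>60),.12)
if len(o)>1: ang(o[:2])
# collar top outline: low sat bright
for z,d in [(0.12,.088)]:
    m=((hsv[...,1]<110)&(hsv[...,2]>90)).astype(np.uint8)
    m[:140]=0;m[252:]=0;m[:,:260]=0;m[:,378:]=0
    n,l,st,ce=cv2.connectedComponentsWithStats(m)
    for i in range(1,n):
        if st[i,4]>300: print(st[i],ce[i])
dark=((hsv[...,2]<45)).astype(np.uint8); n,l,st,ce=cv2.connectedComponentsWithStats(dark)
for i in range(1,n):
    if st[i,4]>300: print("dark",st[i],ce[i].round(1),atz(f,ce[i],.118).round(4))
cv2.imwrite("pics/w1c.png",cv2.resize(im[135:260,250:390],None,fx=4.5,fy=4.5,interpolation=cv2.INTER_CUBIC))
```

```text
167 [319.  148.8] [ 0.585  -0.1344  0.12  ]
147 [318.1 242.3] [ 0.5938 -0.2164  0.12  ]
centre [ 0.5894 -0.1754  0.12  ] ang 96.12302015033096 len 0.08247138434700961
25 [365.9 185.9] [ 0.6276 -0.1606  0.12  ]
23 [272.  208.7] [ 0.5509 -0.19    0.12  ]
centre [ 0.5892 -0.1753  0.12  ] ang 20.99537692545337 len 0.08217230903127062
[ 266  141  106  105 4554] [318.59903382 194.72353975]
[ 260  222  118   30 1356] [317.63938053 243.15265487]
dark [    0   127   640   273 51882] [379.9 341.5] [ 0.667  -0.3164  0.118 ]
dark [ 287  165   62   59 2747] [318.3 193.3] [ 0.5888 -0.1723  0.118 ]
```

View pics/w1c.png

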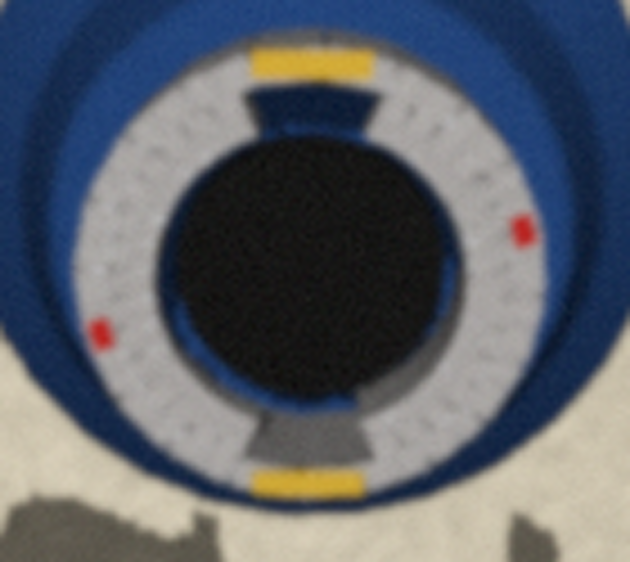

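Run:
```python
from h import *
to([0.4795,0.353,0.18],107.25)
```

```text
t 4.03 pos [ 0.5907 -0.171   0.2592] yaw_y 6.83 tilt 0.01 | tool delta [ 0.5335 -0.0481  0.0793] norm 0.5415 turn [ 1.0000e-02 -1.0000e-02 -1.0042e+02] delta if turned first [-0.0492  0.5334  0.0792] F [-0.2  0.3 -0. ] w 0.0853
```

Call:
arm_command(
  moves=[
    [0,0,0,0.0533,-0.0048,0.008,1],
    [0,0,0,0.0533,-0.0048,0.008,1],
    [0,0,0,0.0533,-0.0048,0.008,1],
    [0,0,0,0.0533,-0.0048,0.008,1],
    [0,0,0,0.0533,-0.0048,0.008,1],
    [0,0,0,0.0533,-0.0048,0.008,1],
    [0,0,0,0.0533,-0.0048,0.008,1],
    [0,0,0,0.0533,-0.0048,0.008,1],
  ],
)

```text
time: 5.03
eef_pos: [0.502, 0.2496, 0.1953]
ee_rot: [2.086, 2.349, 0.001]
contact_force: [0.8, -0.7, -0.5]
grip_width: 0.0848
```

Call:
arm_command(
  moves=[
    [0,0,0,0.0533,-0.0048,0.008,1],
    [0,0,0,0.0533,-0.0048,0.008,1],
    [0,0,-10,0,0,0,1],
    [0,0,-10,0,0,0,1],
    [0,0,-10,0,0,0,1],
    [0,0,-10,0,0,0,1],
    [0,0,-10,0,0,0,1],
    [0,0,-10,0,0,0,1],
  ],
)

```text
time: 6.02
eef_pos: [0.4806, 0.3527, 0.1793]
ee_rot: [0.623, 3.079, 0.0]
contact_force: [-0.3, 0.7, 0.3]
grip_width: 0.0852
```

Call:
arm_command(
  moves=[
    [0,0,-10,0,0,0,1],
    [0,0,-10,0,0,0,1],
    [0,0,-10,0,0,0,1],
    [0,0,-10.4,0,0,0,1],
    [0,0,0,0,0,0,1],
    [0,0,0,0,0,0,1],
  ],
)

```text
time: 6.78
eef_pos: [0.4806, 0.3527, 0.1794]
ee_rot: [-0.463, 3.107, 0.0]
contact_force: [0.1, 0.9, -0.4]
grip_width: 0.0855
```

Run:
```python
from h import *
to([0.4795,0.353,0.18],107.25)
f=optics.grab_frame("wrist"); im=f["pixels"]; cv2.imwrite("pics/w2.png",im); np.save("w2.npy",np.array(f,dtype=object),allow_pickle=True)
```

```text
t 6.78 pos [0.4806 0.3527 0.1794] yaw_y 106.95 tilt 0.01 | tool delta [ 0.001   0.0006 -0.0006] norm 0.0013 turn [ 0.01  0.01 -0.3 ] delta if turned first [ 0.0009  0.0006 -0.0006] F [ 0.1  0.9 -0.4] w 0.0855
```

View pics/w2.png

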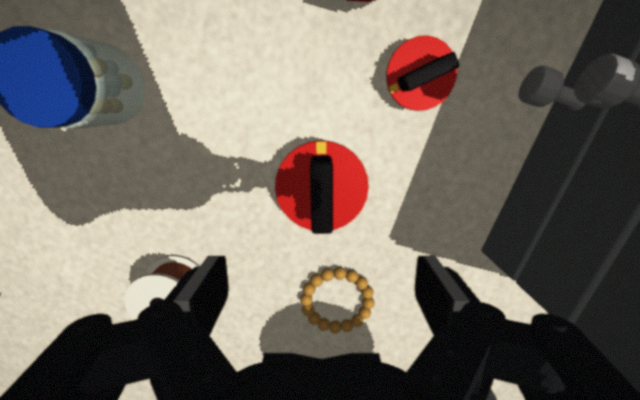

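Run:
```python
from h import *
f=np.load("w2.npy",allow_pickle=True).item(); im=f["pixels"]
hsv=cv2.cvtColor(im,cv2.COLOR_BGR2HSV).astype(int)
m=((hsv[...,0]<12)|(hsv[...,0]>168))&(hsv[...,1]>120)&(hsv[...,2]>50)
n,l,st,ce=cv2.connectedComponentsWithStats(m.astype(np.uint8)); 
b=np.zeros_like(m)
for i in range(1,n):
    if st[i,4]>200 and 265<ce[i][0]<380 and 135<ce[i][1]<240: b|=l==i; print(st[i])
h=cv2.convexHull(np.argwhere(b)[:,::-1].astype(np.float32))[:,0]
W=np.array([atz(f,p,.026)[:2] for p in h]); W=W.astype(np.float32)
print(cv2.fitEllipse(W),cv2.minEnclosingCircle(W))
y=(hsv[...,0]>14)&(hsv[...,0]<36)&(hsv[...,1]>120); y[:135]=0;y[240:]=0;y[:,:280]=0;y[:,370:]=0
n,l,st,ce=cv2.connectedComponentsWithStats(y.astype(np.uint8))
for i in range(1,n):
    if st[i,4]>5: print("y",st[i],atz(f,ce[i],.026))
# bar top: dark region
d=hsv[...,2]<40; d[:135]=0;d[240:]=0;d[:,:290]=0;d[:,350:]=0
n,l,st,ce=cv2.connectedComponentsWithStats(d.astype(np.uint8))
for i in range(1,n):
    if st[i,4]>300:
        r=cv2.minAreaRect(np.array([atz(f,p,.061)[:2]*1000 for p in np.argwhere(l==i)[:,::-1]],np.float32)); print("bar",st[i],r)
```

```text
[ 275  141   94   89 4961]
((0.47891098260879517, 0.3505162000656128), (0.08238480240106583, 0.08298899978399277), 165.86619567871094) ((0.47905778884887695, 0.3504486680030823), 0.04176042973995209)
y [316 141  10  13 119] [0.44482585 0.33988354 0.026     ]
bar [ 310  156   22   77 1541] ((476.3052673339844, 349.4790344238281), (61.4904899597168, 15.88562297821045), 17.415874481201172)
```

Run:
```python
from h import *
to([0.4792,0.3513,0.053],107.3)
```

```text
t 6.83 pos [0.4806 0.3527 0.1793] yaw_y 106.98 tilt 0.01 | tool delta [ 0.0018 -0.001   0.1263] norm 0.1263 turn [ 0.01  0.01 -0.32] delta if turned first [ 0.0017 -0.0009  0.1263] F [-0.1 -0.3  0.1] w 0.0855
```

Call:
arm_command(
  moves=[
    [0,0,-0.3,0.0018,-0.001,0.03,1],
    [0,0,0,0,0,0.03,1],
    [0,0,0,0,0,0.03,1],
    [0,0,0,0,0,0.02,1],
    [0,0,0,0,0,0.016,1],
    [0,0,0,0,0,0,1],
    [0,0,0,0,0,0,0],
  ],
  newtons=40,
)

```text
time: 7.7
eef_pos: [0.4797, 0.3516, 0.0545]
ee_rot: [-0.475, 3.104, 0.001]
contact_force: [0.1, 0.8, 0.7]
grip_width: 0.0699
```

Call:
arm_command(
  moves=[
    [0,0,0,0,0,0,-1],
    [0,0,0,0,0,0,-1],
    [0,0,0,0,0,0,-1],
    [0,0,0,0,0,0,-1],
  ],
)

```text
time: 8.2
eef_pos: [0.4794, 0.3514, 0.0538]
ee_rot: [-0.476, 3.105, 0.001]
contact_force: [-0.6, 0.6, 2.7]
grip_width: 0.0173
```

Run:
```python
from h import *
to([0.4792,0.3513,0.053],107.3)
```

```text
t 8.2 pos [0.4794 0.3514 0.0538] yaw_y 107.42 tilt 0.05 | tool delta [0.0002 0.     0.0008] norm 0.0008 turn [0.01 0.05 0.12] delta if turned first [0.0002 0.     0.0008] F [-0.6  0.6  2.7] w 0.0173
```

Call:
arm_command(
  moves=[
    [0,0,0,0,0,0,-1],
    [0,0,0,0,0,-0.02,-1],
    [0,0,0,0,0,-0.04,-1],
    [0,0,0,0,0,-0.045,-1],
    [0,0,0,0,0,-0.045,-1],
    [0,0,0,0,0,-0.02,-1],
    [0,0,0,0,0,0,-1],
  ],
  newtons=70,
)

```text
time: 9.07
eef_pos: [0.4796, 0.3515, 0.226]
ee_rot: [-0.475, 3.102, 0.003]
contact_force: [0.2, 0.5, -2.0]
grip_width: 0.0167
```

Run:
```python
from h import *
to([0.5895,-0.1745,0.22],6.05)
```

```text
t 9.07 pos [0.4796 0.3515 0.226 ] yaw_y 107.42 tilt 0.24 | tool delta [ 0.0527 -0.5348  0.0051] norm 0.5374 turn [  0.26   0.11 101.37] delta if turned first [-0.5346  0.0538  0.006 ] F [ 0.2  0.5 -2. ] w 0.0167
```

Call:
arm_command(
  moves=[
    [0,0,0,0.003,-0.03,0,-1],
    [0,0,0,0.005,-0.05,0,-1],
    [0,0,0,0.005,-0.051,0,-1],
    [0,0,0,0.005,-0.051,0,-1],
    [0,0,0,0.005,-0.051,0,-1],
    [0,0,0,0.005,-0.051,0,-1],
    [0,0,0,0.005,-0.051,0,-1],
    [0,0,0,0.005,-0.051,0,-1],
  ],
)

```text
time: 10.07
eef_pos: [0.5579, -0.03, 0.2217]
ee_rot: [0.475, -3.103, -0.001]
contact_force: [0.6, 0.4, -2.6]
grip_width: 0.0172
```

Call:
arm_command(
  moves=[
    [0,0,0,0.005,-0.051,0,-1],
    [0,0,0,0.005,-0.051,0,-1],
    [0,0,0,0.0047,-0.0468,0.005,-1],
    [0,0,10,0,0,0,-1],
    [0,0,10,0,0,0,-1],
    [0,0,10,0,0,0,-1],
    [0,0,10,0,0,0,-1],
    [0,0,10,0,0,0,-1],
  ],
)

```text
time: 11.08
eef_pos: [0.5884, -0.1746, 0.2163]
ee_rot: [-0.889, -3.01, -0.0]
contact_force: [0.2, 0.1, -2.3]
grip_width: 0.0167
```

Call:
arm_command(
  moves=[
    [0,0,10,0,0,0,-1],
    [0,0,10,0,0,0,-1],
    [0,0,10,0,0,0,-1],
    [0,0,10,0,0,0,-1],
    [0,0,10,0,0,0,-1],
    [0,0,1.3,0,0,0,-1],
    [0,0,0,0,0,0,-1],
    [0,0,0,0,0,0,-1],
  ],
)

```text
time: 12.08
eef_pos: [0.5889, -0.1748, 0.218]
ee_rot: [-2.097, -2.339, 0.0]
contact_force: [0.3, 0.3, -2.2]
grip_width: 0.0174
```

Run:
```python
from h import *
to([0.5895,-0.1745,0.194],6.05)
for c in ["wrist","scene","top"]:
    f=optics.grab_frame(c); cv2.imwrite(f"pics/{c}3.png",f["pixels"]); np.save(c+"3.npy",np.array(f,dtype=object),allow_pickle=True)
```

```text
t 12.07 pos [ 0.5889 -0.1748  0.218 ] yaw_y 6.23 tilt 0.03 | tool delta [0.0002 0.0006 0.024 ] norm 0.024 turn [-0.02 -0.02  0.18] delta if turned first [0.0002 0.0006 0.024 ] F [ 0.3  0.3 -2.2] w 0.0174
```

View pics/wrist3.png

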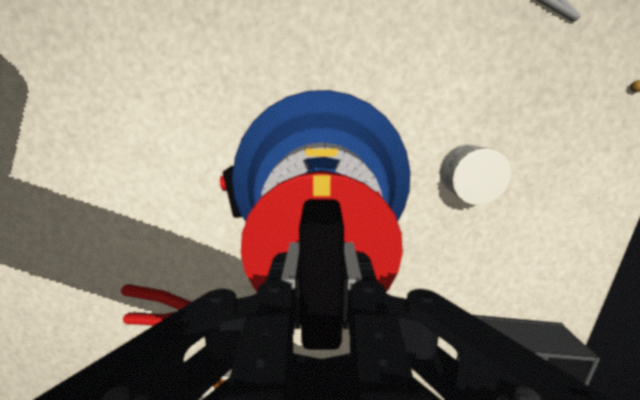

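View pics/scene3.png

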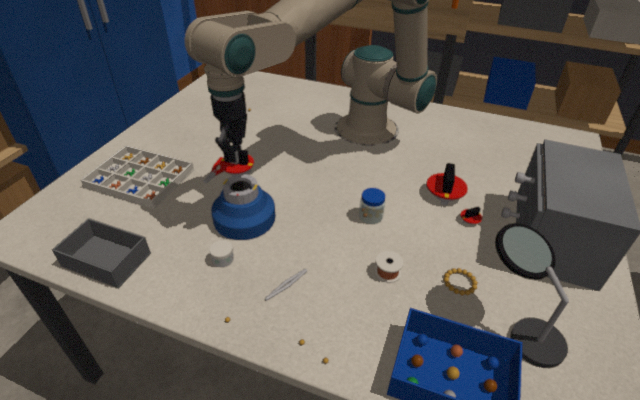

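Run:
```python
from h import *
from scipy.optimize import least_squares
f=np.load("wrist3.npy",allow_pickle=True).item(); im=f["pixels"]
hsv=cv2.cvtColor(im,cv2.COLOR_BGR2HSV).astype(int)
z=.218-.0538+.026
m=((hsv[...,0]<12)|(hsv[...,0]>168))&(hsv[...,1]>120)&(hsv[...,2]>60); m[:, :235]=0; m[:,410:]=0
pts=[]
for c in range(250,396,3):
    r=np.flatnonzero(m[160:260,c]); 
    if len(r) and not 310<c<334: pts.append((c,160+r[0]-.5))
for r in range(225,255,3):
    c=np.flatnonzero(m[r]); pts+= [(c[0]-.5,r),(c[-1]+.5,r)]
W=np.array([atz(f,p,z)[:2] for p in pts])
s=least_squares(lambda q:np.hypot(*(W-q[:2]).T)-q[2],[.589,-.175,.042],loss='soft_l1',f_scale=.0005); print(s.x,np.abs(s.fun).mean())
y=(hsv[...,0]>14)&(hsv[...,0]<36)&(hsv[...,1]>120)
n,l,st,ce=cv2.connectedComponentsWithStats(y.astype(np.uint8))
for i in range(1,n):
    if st[i,4]>40 and 290<ce[i][0]<350:
        print("y",st[i],"at lid z",atz(f,ce[i],z),"at .12",atz(f,ce[i],.12))
        w=atz(f,ce[i],z); print("ang",np.degrees(np.arctan2(*(w[:2]-s.x[:2])[::-1])))
```

```text
[ 0.58935367 -0.17472125  0.04104173] 0.00015285345128326843
y [305 148  33   9 234] at lid z [ 0.58364071 -0.1244059   0.1902    ] at .12 [ 0.5846405  -0.13454443  0.12      ]
ang 96.47779706425266
y [313 175  17  21 351] at lid z [ 0.58547211 -0.14011017  0.1902    ] at .12 [ 0.5873376  -0.15767212  0.12      ]
ang 96.39886627946167
```

Call:
arm_command(
  moves=[
    [0,0,0,0,0,0.015,-1],
    [0,0,0,0,0,0.015,-1],
    [0,0,0,0,0,0.008,-1],
    [0,0,0,0,0,0.004,-1],
    [0,0,0,0,0,0.0,-1],
  ],
)

```text
time: 12.85
eef_pos: [0.589, -0.1748, 0.1761]
ee_rot: [-2.099, -2.337, 0.0]
contact_force: [-0.1, -0.4, -2.1]
grip_width: 0.0167
```

Call:
arm_command(
  moves=[
    [0,0,0,0,0,0.0015,-1],
    [0,0,0,0,0,0.0015,-1],
    [0,0,0,0,0,0.001,-1],
    [0,0,0,0,0,0.0,-1],
  ],
)

```text
time: 13.35
eef_pos: [0.589, -0.1748, 0.1722]
ee_rot: [-2.099, -2.337, -0.0]
contact_force: [-0.2, 0.8, -2.5]
grip_width: 0.0171
```

Call:
arm_command(
  moves=[
    [0,0,0,0,0,0.0015,-1],
    [0,0,0,0,0,0.0015,-1],
    [0,0,0,0,0,0.001,-1],
    [0,0,0,0,0,0.0,-1],
  ],
)

```text
time: 13.85
eef_pos: [0.589, -0.1748, 0.1681]
ee_rot: [-2.099, -2.337, -0.0]
contact_force: [-0.3, -0.4, -1.7]
grip_width: 0.0167
```

Call:
arm_command(
  moves=[
    [0,0,0,0,0,0.0015,-1],
    [0,0,0,0,0,0.0015,-1],
    [0,0,0,0,0,0.001,-1],
    [0,0,0,0,0,0.0,-1],
  ],
)

```text
time: 14.35
eef_pos: [0.5891, -0.1748, 0.1647]
ee_rot: [2.099, 2.337, 0.0]
contact_force: [-0.1, 0.5, 1.4]
grip_width: 0.0173
```

Call:
arm_command(
  moves=[
    [0,0,0,0,0,0.002,-1],
    [0,0,0,0,0,0.002,-1],
    [0,0,0,0,0,0.0015,-1],
    [0,0,0,0,0,0.0015,-1],
    [0,0,0,0,0,0.0,-1],
  ],
)

```text
time: 14.98
eef_pos: [0.5892, -0.1749, 0.158]
ee_rot: [2.099, 2.336, 0.001]
contact_force: [-2.9, 1.4, 6.9]
grip_width: 0.0173
```

Run:
```python
from h import *
to([0.5895,-0.1745,0.157],6.05); print(bot.sense()["moment"])
```

```text
t 14.97 pos [ 0.5892 -0.1749  0.158 ] yaw_y 6.13 tilt 0.05 | tool delta [0.0003 0.0003 0.001 ] norm 0.0011 turn [0.05 0.02 0.08] delta if turned first [0.0003 0.0003 0.001 ] F [-2.9  1.4  6.9] w 0.0173
[ 0.17182311  0.55170874 -0.00840041]
```

Call:
arm_command(
  moves=[
    [0,0,0,0,-0.0005,0.001,-1],
    [0,0,3,0,0,0,-1],
    [0,0,4,0,0,0,-1],
    [0,0,0,0,0,0,-1],
  ],
)

```text
time: 15.48
eef_pos: [0.5892, -0.1753, 0.1577]
ee_rot: [2.237, 2.201, 0.002]
contact_force: [0.4, -0.9, 7.3]
grip_width: 0.0169
```

Run:
```python
from h import *
to([0.5895,-0.1745,0.157],6.05); print(bot.sense()["moment"])
```

```text
t 15.47 pos [ 0.5892 -0.1753  0.1577] yaw_y -0.93 tilt 0.18 | tool delta [0.0008 0.0003 0.0007] norm 0.0011 turn [ 0.16  0.08 -6.98] delta if turned first [0.0008 0.0004 0.0007] F [ 0.4 -0.9  7.3] w 0.0169
[-0.01057058  0.26841844 -0.04635481]
```

Call:
arm_command(
  moves=[
    [0,0,3,0,0,0.0008,-1],
    [0,0,3,0,0,0,-1],
    [0,0,3,0,0,0,-1],
    [0,0,3,0,0,0,-1],
    [0,0,0,0,0,0,-1],
  ],
)

```text
time: 16.1
eef_pos: [0.5892, -0.1755, 0.157]
ee_rot: [2.455, 1.955, 0.002]
contact_force: [-1.0, -1.1, 7.4]
grip_width: 0.0173
```

Run:
```python
from h import *
to([0.5895,-0.1745,0.157],6.05); print(bot.sense()["moment"])
```

```text
t 16.1 pos [ 0.5892 -0.1755  0.157 ] yaw_y -12.92 tilt 0.19 | tool delta [0.001  0.0001 0.    ] norm 0.001 turn [  0.17   0.08 -18.97] delta if turned first [0.0009 0.0004 0.    ] F [-1.  -1.1  7.4] w 0.0173
[-0.11725288  0.26085758 -0.01701472]
```

Call:
arm_command(
  moves=[
    [0,0,5,0,0,0,-1],
    [0,0,5,0,0,0,-1],
    [0,0,5,0,0,0,-1],
    [0,0,5,0,0,0,-1],
    [0,0,5,0,0,0,-1],
    [0,0,5,0,0,0,-1],
    [0,0,5,0,0,0,-1],
    [0,0,5,0,0,0,-1],
  ],
)

```text
time: 17.1
eef_pos: [0.5891, -0.1755, 0.1569]
ee_rot: [2.978, 0.995, 0.003]
contact_force: [-1.0, -0.9, 7.9]
grip_width: 0.0171
```

Run:
```python
from h import *
to([0.5895,-0.1745,0.157],6.05); print(bot.sense()["moment"])
f=optics.grab_frame("wrist"); cv2.imwrite("pics/w5.png",f["pixels"])
```

```text
t 17.1 pos [ 0.5891 -0.1755  0.1569] yaw_y -53.05 tilt 0.17 | tool delta [ 0.0009 -0.0005 -0.0001] norm 0.0011 turn [ 1.70e-01  2.00e-02 -5.91e+01] delta if turned first [ 0.0009  0.0005 -0.0001] F [-1.  -0.9  7.9] w 0.0171
[-0.09591631  0.46329969  0.06840675]
```

View pics/w5.png

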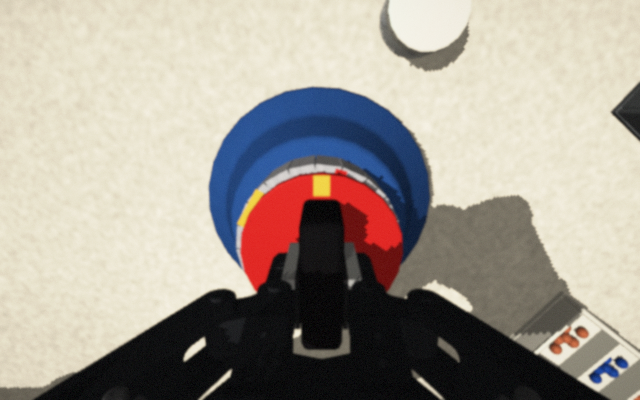

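Call:
arm_command(
  moves=[
    [0,0,5,0,0,0,-1],
    [0,0,5,0,0,0,-1],
    [0,0,4,0,0,0,-1],
    [0,0,3,0,0,0,-1],
    [0,0,2,0,0,0,-1],
    [0,0,0,0,0,0,-1],
  ],
)

```text
time: 17.9
eef_pos: [0.5891, -0.175, 0.1569]
ee_rot: [3.101, 0.494, 0.004]
contact_force: [-1.3, 1.0, 7.8]
grip_width: 0.0173
```

Run:
```python
from h import *
to([0.5895,-0.1745,0.157],6.05); print(bot.sense()["moment"])
```

```text
t 17.9 pos [ 0.5891 -0.175   0.1569] yaw_y -71.88 tilt 0.15 | tool delta [ 0.0005 -0.0004 -0.0001] norm 0.0007 turn [ 1.600e-01 -5.000e-02 -7.793e+01] delta if turned first [ 0.0005  0.0004 -0.0001] F [-1.3  1.   7.8] w 0.0173
[0.22219127 0.38706465 0.08534499]
```

Call:
arm_command(
  moves=[
    [0,0,1.5,0,0,0,-1],
    [0,0,1,0,0,0,-1],
    [0,0,0,0,0,0,-1],
  ],
)

```text
time: 18.27
eef_pos: [0.5892, -0.1742, 0.1569]
ee_rot: [-3.112, -0.428, -0.004]
contact_force: [-1.3, 4.1, 9.3]
grip_width: 0.0167
```

Run:
```python
from h import *
to([0.5895,-0.1745,0.157],6.05); print(bot.sense()["moment"])
```

```text
t 18.27 pos [ 0.5892 -0.1742  0.1569] yaw_y -74.32 tilt 0.14 | tool delta [ 0.0002  0.0004 -0.0001] norm 0.0004 turn [  0.1   -0.12 -80.37] delta if turned first [-0.0003  0.0003 -0.0001] F [-1.3  4.1  9.3] w 0.0167
[0.65852792 0.3793668  0.18230713]
```

Call:
arm_command(
  moves=[
    [0,0,1,0,0,0,-1],
    [0,0,0,0,0,0,-1],
  ],
)

```text
time: 18.52
eef_pos: [0.5892, -0.174, 0.1569]
ee_rot: [-3.115, -0.402, -0.004]
contact_force: [-1.8, 3.8, 8.3]
grip_width: 0.0169
```

Run:
```python
from h import *
to([0.5895,-0.1745,0.157],6.05); print(bot.sense()["moment"])
```

```text
t 18.52 pos [ 0.5892 -0.174   0.1569] yaw_y -75.28 tilt 0.14 | tool delta [ 0.0002  0.0006 -0.0001] norm 0.0006 turn [ 8.000e-02 -1.300e-01 -8.133e+01] delta if turned first [-0.0005  0.0003 -0.0001] F [-1.8  3.8  8.3] w 0.0169
[0.77137444 0.45304288 0.46202294]
```

Call:
arm_command(
  moves=[
    [0,0,0.7,0,0,0,-1],
    [0,0,0,0,0,0,-1],
  ],
)

```text
time: 18.77
eef_pos: [0.5892, -0.1739, 0.1569]
ee_rot: [-3.117, -0.384, -0.004]
contact_force: [-1.5, 4.6, 7.9]
grip_width: 0.0168
```

Run:
```python
from h import *
to([0.5895,-0.1745,0.157],6.05); print(bot.sense()["moment"])
f=optics.grab_frame("wrist"); cv2.imwrite("pics/w6.png",f["pixels"])
```

```text
t 18.77 pos [ 0.5892 -0.1739  0.1569] yaw_y -75.94 tilt 0.13 | tool delta [ 0.0002  0.0006 -0.0001] norm 0.0007 turn [ 8.000e-02 -1.200e-01 -8.199e+01] delta if turned first [-0.0006  0.0003 -0.0001] F [-1.5  4.6  7.9] w 0.0168
[0.7493119  0.44974494 0.87271913]
```

View pics/w6.png

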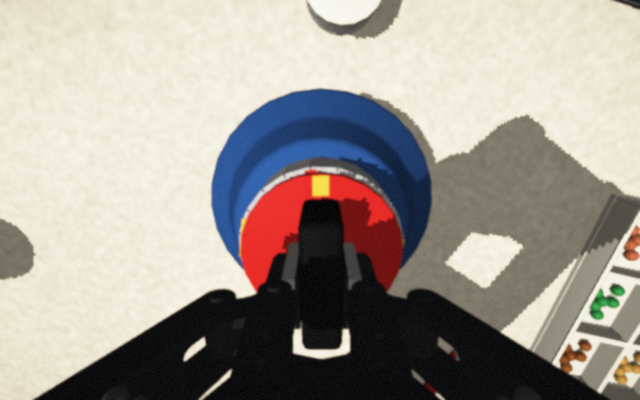

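Call:
arm_command(
  moves=[
    [0,0,-1.2,0,0,0,-1],
    [0,0,0,0,0,-0.001,-1],
    [0,0,0,0,0,-0.001,-1],
    [0,0,0,0,0,0,-1],
  ],
)

```text
time: 19.32
eef_pos: [0.5891, -0.174, 0.1577]
ee_rot: [-3.113, -0.415, -0.002]
contact_force: [1.5, 5.3, 3.6]
grip_width: 0.0168
```

Run:
```python
from h import *
to([0.5895,-0.1745,0.1634],6.05); print(bot.sense()["moment"])
```

```text
t 19.32 pos [ 0.5891 -0.174   0.1577] yaw_y -74.81 tilt 0.11 | tool delta [ 0.0003  0.0006 -0.0057] norm 0.0057 turn [ 2.000e-02 -1.200e-01 -8.086e+01] delta if turned first [-0.0005  0.0004 -0.0057] F [1.5 5.3 3.6] w 0.0168
[ 1.04964967 -0.17613295  0.30906451]
```

Call:
arm_command(
  moves=[
    [0,0,-0.6,0,-0.0008,0,-1],
    [0,0,0,0,0,-0.001,-1],
    [0,0,0,0,0,0,-1],
  ],
)

```text
time: 19.7
eef_pos: [0.5888, -0.174, 0.159]
ee_rot: [3.112, 0.43, 0.003]
contact_force: [3.0, 4.9, 5.2]
grip_width: 0.017
```

Run:
```python
from h import *
to([0.5895,-0.1745,0.1634],6.05); print(bot.sense()["moment"])
```

```text
t 19.7 pos [ 0.5888 -0.174   0.159 ] yaw_y -74.27 tilt 0.09 | tool delta [ 0.0006  0.0007 -0.0044] norm 0.0045 turn [ 8.000e-02 -7.000e-02 -8.032e+01] delta if turned first [-0.0006  0.0007 -0.0044] F [3.  4.9 5.2] w 0.017
[ 0.79528923 -0.59220169  0.13742821]
```

Call:
arm_command(
  moves=[
    [0,0,0,0.0005,-0.0005,-0.001,-1],
    [0,0,0,0,0,-0.001,-1],
    [0,0,0,0,0,0,-1],
  ],
)

```text
time: 20.08
eef_pos: [0.5887, -0.1739, 0.1606]
ee_rot: [3.112, 0.429, 0.0]
contact_force: [3.0, 0.1, 4.2]
grip_width: 0.0165
```

Run:
```python
from h import *
to([0.5895,-0.1745,0.1634],6.05); print(bot.sense()["moment"])
```

```text
t 20.07 pos [ 0.5887 -0.1739  0.1606] yaw_y -74.3 tilt 0.04 | tool delta [ 0.0006  0.0008 -0.0028] norm 0.003 turn [ 3.000e-02  2.000e-02 -8.035e+01] delta if turned first [-0.0007  0.0007 -0.0028] F [3.  0.1 4.2] w 0.0165
[ 0.09902598 -0.56365579  0.07113118]
```

Call:
arm_command(
  moves=[
    [0,0,0,0,0,-0.001,-1],
    [0,0,0,0,0,-0.001,-1],
    [0,0,0,0,0,0,-1],
  ],
)

```text
time: 20.45
eef_pos: [0.5885, -0.1738, 0.1624]
ee_rot: [3.112, 0.429, -0.001]
contact_force: [0.2, -1.1, 2.1]
grip_width: 0.0165
```

Call:
arm_command(
  moves=[
    [0,0,0,0,0,-0.001,-1],
    [0,0,0,0,0,0,-1],
  ],
)

```text
time: 20.7
eef_pos: [0.5885, -0.1738, 0.1633]
ee_rot: [3.112, 0.429, -0.001]
contact_force: [1.3, -2.0, 1.4]
grip_width: 0.0171
```

Run:
```python
from h import *
to([0.5895,-0.1745,0.1634],6.05); print(bot.sense()["moment"])
```

```text
t 20.7 pos [ 0.5885 -0.1738  0.1633] yaw_y -74.29 tilt 0.04 | tool delta [ 0.0008  0.001  -0.0001] norm 0.0013 turn [-2.000e-02  4.000e-02 -8.034e+01] delta if turned first [-0.0008  0.001  -0.0001] F [ 1.3 -2.   1.4] w 0.0171
[-0.42149155 -0.30246274  0.07743806]
```

Call:
arm_command(
  moves=[
    [0,0,0,0,0,-0.0007,-1],
    [0,0,0,0,0,0,-1],
  ],
)

```text
time: 20.95
eef_pos: [0.5885, -0.1737, 0.1639]
ee_rot: [3.112, 0.429, -0.001]
contact_force: [1.8, -4.5, -0.7]
grip_width: 0.0167
```

Run:
```python
from h import *
to([0.5895,-0.1745,0.1634],6.05); print(bot.sense()["moment"])
f=optics.grab_frame("wrist"); cv2.imwrite("pics/w7.png",f["pixels"])
```

```text
t 20.95 pos [ 0.5885 -0.1737  0.1639] yaw_y -74.29 tilt 0.04 | tool delta [0.0008 0.001  0.0005] norm 0.0014 turn [-2.000e-02  4.000e-02 -8.034e+01] delta if turned first [-0.0009  0.001   0.0005] F [ 1.8 -4.5 -0.7] w 0.0167
[-0.62295191 -0.33541442  0.12002056]
```

Call:
arm_command(
  moves=[
    [0,0,0,0,0.0007,0.0003,-1],
    [0,0,0,0,0,0,-1],
    [0,0,0,0,0,0,-0.5],
    [0,0,0,0,0,0,0.1],
    [0,0,0,0,0,0,0.3],
    [0,0,0,0,0,0,0.3],
  ],
)

```text
time: 21.75
eef_pos: [0.5889, -0.1741, 0.1639]
ee_rot: [-3.112, -0.43, -0.0]
contact_force: [-0.1, -1.1, -0.3]
grip_width: 0.0554
```

Call:
arm_command(
  moves=[
    [0,0,0,0,0,-0.01,0.3],
    [0,0,0,0,0,-0.03,0.3],
    [0,0,0,0,0,-0.05,0.5],
    [0,0,0,0,0,-0.03,0.5],
    [0,0,0,0,0,0,0.5],
  ],
)

```text
time: 22.38
eef_pos: [0.5896, -0.1744, 0.288]
ee_rot: [3.109, 0.429, 0.01]
contact_force: [0.6, -0.8, -0.1]
grip_width: 0.064
```

Run:
```python
from h import *
to([0.5895,-0.1745,0.1634],6.05)
for c in ["wrist","scene","top"]:
    f=optics.grab_frame(c); cv2.imwrite(f"pics/{c}8.png",f["pixels"]); np.save(c+"8.npy",np.array(f,dtype=object),allow_pickle=True)
    if c=="scene": cv2.imwrite("pics/scene8c.png",cv2.resize(f["pixels"][150:245,190:300],None,fx=7,fy=6,interpolation=cv2.INTER_CUBIC))
```

```text
t 22.38 pos [ 0.5896 -0.1744  0.288 ] yaw_y -74.27 tilt 0.4 | tool delta [-0.0009 -0.0005  0.1246] norm 0.1246 turn [  0.42  -0.11 -80.32] delta if turned first [-1.000e-04 -1.000e-04  1.246e-01] F [ 0.6 -0.8 -0.1] w 0.064
```

View pics/wrist8.png

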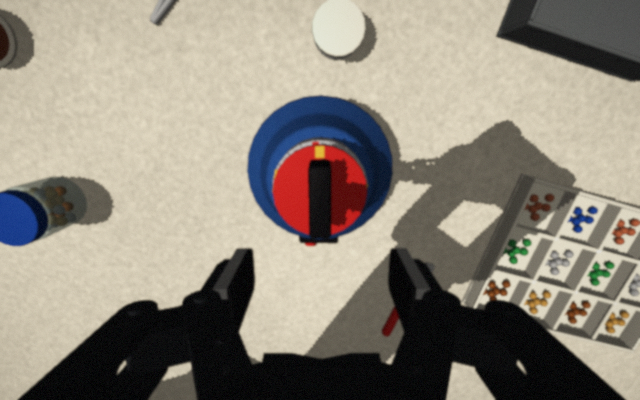

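View pics/scene8c.png

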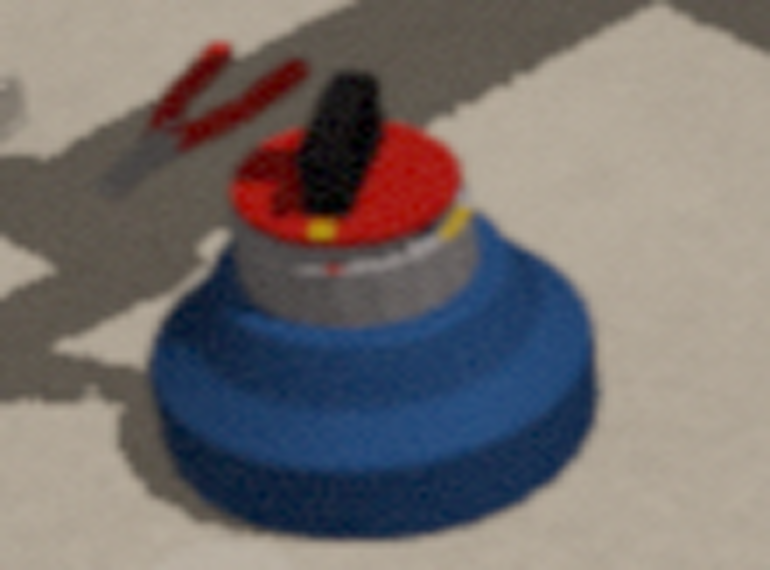

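Run:
```python
from h import *
from scipy.optimize import least_squares
S=[]
for c,(x0,x1,y0,y1) in {"wrist":(262,378,135,240),"scene":(222,258,168,192)}.items():
    f=np.load(c+"8.npy",allow_pickle=True).item(); hsv=cv2.cvtColor(f["pixels"],cv2.COLOR_BGR2HSV).astype(int)
    m=((hsv[...,0]<12)|(hsv[...,0]>168))&(hsv[...,1]>120)&(hsv[...,2]>50)
    M=np.zeros_like(m); M[y0:y1,x0:x1]=m[y0:y1,x0:x1]
    n,l,st,ce=cv2.connectedComponentsWithStats(M.astype(np.uint8)); 
    k=np.isin(l,[i for i in range(1,n) if st[i,4]>(150 if c=="wrist" else 20)])
    h=cv2.convexHull(np.argwhere(k)[:,::-1].astype(np.float32))[:,0]
    for z in (.128,.132,.136,.140,.144):
        W=np.array([atz(f,p,z)[:2] for p in h],np.float32); e=cv2.fitEllipse(W); print(c,z,np.round(e[0],4),np.round(e[1],4))
f=np.load("wrist8.npy",allow_pickle=True).item(); hsv=cv2.cvtColor(f["pixels"],cv2.COLOR_BGR2HSV).astype(int)
y=(hsv[...,0]>14)&(hsv[...,0]<36)&(hsv[...,1]>120); y[:135]=0;y[240:]=0;y[:,:290]=0;y[:,350:]=0
n,l,st,ce=cv2.connectedComponentsWithStats(y.astype(np.uint8))
for i in range(1,n):
    if st[i,4]>20: print(st[i],atz(f,ce[i],.136))
cv2.imwrite("pics/w8c.png",cv2.resize(f["pixels"][130:250,255:385],None,fx=4.5,fy=4.5,interpolation=cv2.INTER_CUBIC))
```

```text
wrist 0.128 [ 0.5877 -0.1758] [0.0855 0.0868]
wrist 0.132 [ 0.5888 -0.1755] [0.0843 0.0856]
wrist 0.136 [ 0.5898 -0.1752] [0.083  0.0844]
wrist 0.14 [ 0.5908 -0.1749] [0.0818 0.0831]
wrist 0.144 [ 0.5919 -0.1746] [0.0806 0.0819]
scene 0.128 [ 0.5841 -0.1791] [0.0832 0.0917]
scene 0.132 [ 0.5884 -0.1761] [0.0827 0.0912]
scene 0.136 [ 0.5928 -0.1732] [0.0822 0.0906]
scene 0.14 [ 0.5972 -0.1702] [0.0817 0.0901]
scene 0.144 [ 0.6015 -0.1672] [0.0812 0.0895]
[315 146   9  12 106] [ 0.62383297 -0.16515302  0.136     ]
```

View pics/w8c.png

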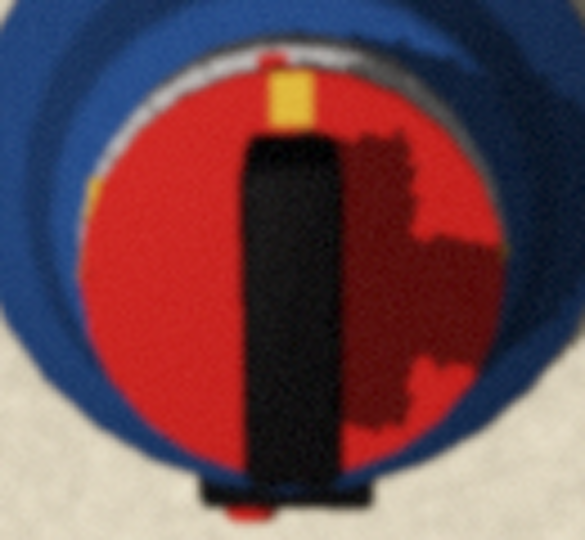

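Run:
```python
from h import *
f=np.load("scene8.npy",allow_pickle=True).item()
def seg(im,lo,hi,box):
    hsv=cv2.cvtColor(im,cv2.COLOR_BGR2HSV).astype(int); H=hsv[...,0]
    m=((H>lo)&(H<hi) if lo<hi else (H>lo)|(H<hi))&(hsv[...,1]>110)&(hsv[...,2]>60)
    x0,x1,y0,y1=box; M=np.zeros_like(m);M[y0:y1,x0:x1]=m[y0:y1,x0:x1]
    n,l,st,ce=cv2.connectedComponentsWithStats(M.astype(np.uint8)); return [(st[i,4],ce[i].round(2).tolist()) for i in range(1,n) if st[i,4]>2]
a=cv2.imread("pics/scene0.png"); b=f["pixels"]
print("before yellow",seg(a,14,36,(215,262,170,200)))
print("now yellow",seg(b,14,36,(215,262,170,200)))
print("collar bars pred",proj(f,[[.5850,-.1344,.12],[.5938,-.2164,.12]]).round(2).tolist())
for u in (.106,.110,.112): print(u,"lid marks pred",proj(f,[[.6238,-.1652,u+.026],[.5893*2-.6238,-.1753*2+.1652,u+.026]]).round(2).tolist())
```

```text
before yellow [(np.int32(8), [225.0, 181.5]), (np.int32(13), [254.38, 187.0])]
now yellow [(np.int32(13), [254.46, 186.69]), (np.int32(13), [235.54, 187.85])]
collar bars pred [[254.56, 186.65], [224.74, 181.12]]
0.106 lid marks pred [[235.75, 188.99], [242.25, 171.73]]
0.11 lid marks pred [[235.57, 187.74], [242.09, 170.5]]
0.112 lid marks pred [[235.48, 187.11], [242.02, 169.88]]
```

```bash
python3 -c "
from h import *
print(bot.sense()['contact_force']); print(order.sign_off())"
```

```text
[-0.52770191  0.52606906 -0.33622639]
the job is handed in; nothing more can be done
None
```

The bead polisher is closed: the middle-sized red lid is in the collar, turned to the stop, and clicked up locked. I handed the job in at about 22.5 s, with the gripper open and clear above it.

**What I did:** I measured the slot line at about 96° and lowered the lid. The lugs dropped into the slots first try, and the seal was felt at about 3.4 N. I pressed to about 9 N and turned the lid clockwise about 82° until it met the stop, then backed off, eased up and let go.

**Last checks:**
- **Height:** The scene camera puts the lid's underside at about 110 mm, the locked height. The arm's readings on easing up gave the same.
- **Level and turn:** The lid looks level, and its yellow mark sits about 5° past the red notch mark.
- **Bystanders:** They look unmoved in the pictures, by eye only.

**Less certain:**
- **Stop torque:** It briefly read 0.87 N m, close to the 0.9 N m limit. I backed off at once.
- **Easing up:** The lid dragged at first, with about 5 N sideways, and came free once I re-centred it.
- **Lock:** I did not twist the lid backwards to test it.

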